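# Raise a lens into the laser beam with a cam lift

## Robot

A 6-joint arm with a two-finger parallel gripper is mounted at the origin on the work surface. World frame = base frame: x ahead of the robot, y to its left, z up, the work surface at z = 0. Lengths are in m, angles in rad, forces in N, time in s.
With the tool pointing down it reaches from about 0.375 to 0.975 m from the base axis. Payload 3.8 kg.
Tool frame: the origin (TCP) lies midway between the tips of the shut fingers; the grasp point (between the pads) lies 19 mm behind it; z points along the fingers, y is the line along which they close (so a half turn about z gives the same grasp; the last joint's range is limited). The gripper opens to 85 mm and grips with 20 to 120 N. Pads are 22 mm wide; open, the fingers measure 114 mm over their backs; the gripper's body (76 mm by 85 mm) begins 54 mm behind the grasp point. The pads swing forward as they close: fully open they stand 13 mm farther back than shut.
Start: joints at [1.18, 0.264, 1.604, -0, 1.274, -0.037], TCP at [0.234, 0.633, 0.231] pointing down, gripper open.
Joint ranges: [-2.63, 2.63], [-0.94, 2.18], [0.31, 2.57], [-1.31, 4.45], [0, 2.66], [-2.55, 2.55]. Speed limits (rad/s): [2.57, 2.57, 3.14, 3.14, 3.14, 3.14].

## Interface

Orientations are given as a rotation vector (axis times angle).
In Python, from workcell import bot gives the robot as it stands.
- The arm moves only by the tool servo_tool, never from a script. Its argument "series" is a list of rows, each a list of 7 numbers: the shift along the world's x, y, z in units of 0.15 m (1.0 is 0.15 m), then the turn, a rotation vector about the world's x, y, z in units of 180 degrees (1.0 is 180 degrees), then the closure, from 0 (fully open) to 1 (shut). A call has 1 to 20 rows; each row is the pose to reach, as a shift and turn from the pose commanded when the call began, turning the shorter way round; what a row does not reach only later rows make up. A row lasts 1/10 s, in which the tool goes at most 50 mm and 8.59 degrees, less where a joint would pass 70% of its speed; a pose out of reach is approached as far as the arm can. A call with a number of a shift or a turn outside -1 to 1 is refused whole. A call with a gripper value outside its range is refused whole. The fingers move at their own pace and stop on an object; "newtons" is the grip in N (left out, the last holds). Time passes only in rows, so rows that repeat a pose let the fingers close. It gives the time, the measured TCP pose, the force, the opening and the grip force at its end, in the units of the state.
- bot.read_state(): the state, without advancing time (a new reading comes with each control period).
- bot.read_camera(name): name is "side" or "top"; returns the picture (400x640x3 uint8, red, green, blue); there is no depth.
- bot.camera_info(name): a dict with "vertical_fov" (degrees; the focal length in pixels is half the picture's height over the tangent of half this angle, whatever the lens; pixels are square), "cx", "cy" (the principal point, pixels), "dist" ([k1, k2, p1, p2, k3] as OpenCV has them; the pictures are not rectified), "R" (3x3) and "t" (3): a world point X has camera coordinates R X + t. Camera axes: x right, y down, z forward; pixel columns grow to the right and rows downward; lengths in m; the calibration is good to about 2 mm. A picture is of the moment at which its call begins. camera_info takes no time and is no camera call.
- bot.finish_job(): hands the job in; it is judged then, once.
Trained networks look in the newest picture that a camera, given by its name, has taken for a name from the list of things; names that differ only in an ending like _2 or _b are one class to them, and where a whole thing is asked for, a point or a joint stands for the part that bears it (a point fixed in the world has none). Each returns a list of dicts, best first, with "score" (0 to 1); they miss things now and then, are a little off and sometimes report something else, mostly with a low value. They report only what shows in the picture. A call takes as long as a camera call. They do not tell look-alikes from the thing itself.
- bot.recognise(target, camera): "box" ([left, top, right, bottom] as shares, 0 to 1, of the picture: columns of its width, rows of its height, round what is visible of it).
- bot.trace(target, camera): "mask" (400x640 bool, what is visible of it) and "box" ([left, top, right, bottom] as shares, 0 to 1, of the picture: columns of its width, rows of its height, round what is visible of it).
- bot.mark_of(target, camera): "at" ([row, column] as shares, 0 to 1, of the picture: columns of its width, rows of its height: a listed point, or the origin of a listed thing).
The state is a dict: "time": time; "q": joint angles; "joint_vel": joint speeds; "joint_torque": joint torques, N m; "tool_pos": TCP position; "tcp_rot": TCP orientation; "wrist_force": force on the tool from outside, world axes, zero at the start; "torque": the same for the moment, N m; "width": opening from 0.0 (shut) to 1.0 (fully open); "grip_force": force on a finger pad.
Only numpy, scipy, OpenCV 4.12 (cv2) and the standard library are available. Lean on these libraries where they do the work, as an engineer would, in place of code of your own. Each camera call takes 0.05 s, during which the arm holds its last target. There are 200 camera calls.

## Task

Stand the blue lens cell upright in the white nest of the cam lift while the lift is still down, and let go of it. Then swing the lift's red-handled lever up to the cam's highest point, where the lever stands straight up, and finish while still holding the handle there: the lever is sprung and falls back if released, and going on past upright lowers the lens again. Keep the cell upright, and leave the yellow filter cell, tape roll, screwdriver and jar where they are.

Things in the scene. Friction and masses are not known exactly. Their poses are not given: they have to be found in the camera images.
- lens_cell: Blue lens cell, loose, about 70 to 120 g, upright: body 20 (x) x 40 (y) x 44 mm high with a pale round lens on both broad faces; on top, centred, a grip tab 12 (x) x 24 (y) x 28 mm high (72 mm in all). Origin: centre of the underside; z up; x along the lens axis (through the 20 mm thickness). Both ways round are equal.
- filter_cell: Bystander: a cell of the same shape and size but yellow with an amber glass. It and the lens cell may stand in either of two places.
- cam_lift: The cam lift, fixed: dark steel plate 12 mm thick, x -82 to 142, y -115 to 115 mm about its origin (on the table, z up). Nest at x 0, y 55. Lever rod in the x-z plane at y -56, swinging from -x over the top to +x. Bearing blocks 72 mm high at y -42 to 2. Black laser head (32 mm across, axis 120 mm up) on a post at y 55, x 87 to 142, pointing at the nest.
- nest_floor (a point): Centre of the floor of the nest, a white open-topped pocket on the lifted plate; axes as cam_lift. Inside 26 (x) x 46 (y) mm, walls 3 mm thick, 10 mm high. The cell's origin belongs here, its x along this x (either way). 84 mm above the table at rest, 96 at highest lift. Four 8 mm guide rods at x +-31, y +-33 mm from here end 100 mm above the table.
- nest: The plate that the cam lifts, 78 x 82 x 6 mm, with the white nest on it. Origin: centre of the underside, 6 mm below nest_floor; axes as cam_lift.
- handle (a point): Red cross handle at the lever's end: round bar 16 mm in diameter along its y axis (that of cam_lift). Origin: on the bar's axis, mid-grip, 110 mm from the shaft axis; 30 mm of bar free to -y of it, 26 mm to +y before the 12 mm lever rod. It turns with the lever, and slips round easily between fingers that keep their direction.
- lever_axis (a point): Point on the shaft axis about which the handle's origin circles (radius 110 mm, in the x-z plane of cam_lift), 52 mm above the table. Axes parallel to those of cam_lift.
- cam_lever (a joint): Lever angle, rad: 0 at rest, leaning 1.3 rad from vertical towards cam_lift's -x; 1.3 upright = highest lift; stop at 2.3. At angle q the handle is at lever_axis + 110 mm x (sin(q-1.3) along cam_lift's x, cos(q-1.3) up). A spring drives it back to 0: about 1 to 2 N at the handle at rest, 2 to 3 N upright.
- tape_roll: Bystander: orange tape roll, 90 mm across, 24 mm high, lying flat. Origin: centre of the underside.
- driver: Bystander: red screwdriver lying on the table.
- swab_jar: Bystander: jar 60 mm across, 90 mm high. Origin: centre of the underside.
Things that resemble listed ones, but are neither listed nor needed, are in the scene too. Several things look just like the lens_cell: the one meant starts farthest from the robot's base.

How it is judged:
By the outcome, as a careful person would: the job done as asked, in the order asked, and still so for the second after the job is handed in, while the arm keeps its last pose, push and grip.
It also fails if it takes over 51 s, if anything falls off the work surface, if the arm or the gripper's body presses on something with over 40 N, if the wrist force passes 120 N, or if a joint passes its speed limit or range.

## Working session

There is one attempt and no reset: what is moved stays moved. The work goes in short steps, Python scripts to look and compute and a tool call to move; the robot and the scene stay as the last step left them, time stands still between calls to the robot, and variables do not carry over. Pictures are saved under pics/ and viewed, at most 10 in all, crops included, and the job is handed in when it is done.

Besides the shell and the picture viewer there is one more tool, called after ">>>" as name(argument=value, ...) on one line, values as JSON. servo_tool: Moves the arm, as the interface text tells. Shifts and turns lie within -1 to 1; 1 stands for 0.15 m of shift or 180 degrees of turn. Its arguments: {"type":"object","properties":{"series":{"type":"array","items":{"type":"array","items":{"type":"number"}}},"newtons":{"type":"number"}},"required":["series"]}

```bash
mkdir -p pics
cat > h.py <<'E'
import numpy as np, cv2
from workcell import bot
def cam(n):
    i=bot.camera_info(n); f=200/np.tan(np.radians(i['vertical_fov'])/2)
    K=np.array([[f,0,i['cx']],[0,f,i['cy']],[0,0,1]]); return K,np.array(i['dist'],float),np.array(i['R']),np.array(i['t'])
def ray(n,rc):
    K,d,R,t=cam(n); p=cv2.undistortPoints(np.array([[[rc[1],rc[0]]]],float),K,d)[0,0]
    return -R.T@t, R.T@np.array([p[0],p[1],1])
def onz(n,rc,z):
    o,v=ray(n,rc); return o+v*(z-o[2])/v[2]
def tri(a,b):
    o1,v1=ray('side',a);o2,v2=ray('top',b)
    s=np.linalg.lstsq(np.c_[v1,-v2],o2-o1,rcond=None)[0]
    p,q=o1+s[0]*v1,o2+s[1]*v2
    return (p+q)/2,np.linalg.norm(p-q)
def proj(n,X):
    K,d,R,t=cam(n); return cv2.projectPoints(np.array(X,float).reshape(-1,1,3),cv2.Rodrigues(R)[0],t,K,d)[0][:,0,::-1]
S=np.array([400,640])
E
python3 - <<'E'
from h import *
for n in('side','top'):
    im=bot.read_camera(n); cv2.imwrite(f'pics/{n}0.png',im[:,:,::-1])
    print(n,ray(n,(200,320)))
    for t in('lens_cell','filter_cell','nest_floor','handle','lever_axis','cam_lift'):
        print(t,[(round(r['score'],2),(np.array(r['at'])*S).round(1).tolist()) for r in bot.mark_of(t,n)])
print(bot.read_state())
E
```

```text
side (array([-0.30938896, -0.78081449,  0.8227827 ]), array([ 0.58402071,  0.60274938, -0.54373661]))
lens_cell [(0.78, [310.2, 359.5]), (0.66, [278.3, 359.7]), (0.6, [302.3, 408.3])]
filter_cell [(0.82, [263.9, 430.3])]
nest_floor [(0.69, [168.5, 324.7])]
handle [(0.75, [198.0, 347.8])]
lever_axis [(0.28, [170.4, 322.9])]
cam_lift [(0.67, [192.0, 365.0]), (0.58, [198.5, 339.1]), (0.42, [199.7, 349.2])]
top (array([0.2027228 , 0.08781368, 1.35540241]), array([ 0.20641311, -0.00177307, -0.97850486]))
lens_cell [(0.69, [221.5, 413.3]), (0.68, [244.7, 437.8]), (0.64, [171.1, 434.1]), (0.5, [215.0, 455.4]), (0.18, [139.9, 337.5])]
filter_cell [(0.41, [169.3, 435.9])]
nest_floor [(0.68, [153.5, 291.4]), (0.64, [151.9, 293.5]), (0.43, [216.4, 455.2])]
handle [(0.73, [176.7, 354.1])]
lever_axis [(0.95, [141.0, 336.2])]
cam_lift [(0.73, [154.1, 311.0])]
{'time': 0.7, 'q': array([ 1.18008915e+00,  2.63844550e-01,  1.60392939e+00, -2.88908804e-05,
        1.27372057e+00, -3.68618061e-02]), 'joint_vel': array([-4.24292254e-05, -1.25787255e-03, -2.43938598e-03,  7.07582008e-04,
        1.23731987e-03, -1.76023101e-03]), 'joint_torque': array([-3.37018100e-04, -5.14848518e+01, -3.67612946e+01,  8.03739863e-05,
        6.46602330e-04,  1.23214096e-05]), 'tool_pos': array([0.23388857, 0.63320974, 0.23135532]), 'tcp_rot': array([5.52902373e-01, 3.09250754e+00, 1.41439911e-04]), 'wrist_force': array([0.5424428 , 0.05991073, 0.17903227]), 'torque': array([0.02060929, 0.04272999, 0.06004947]), 'grip_force': 0.0, 'width': 0.9999742382863588}
```

View pics/side0.png

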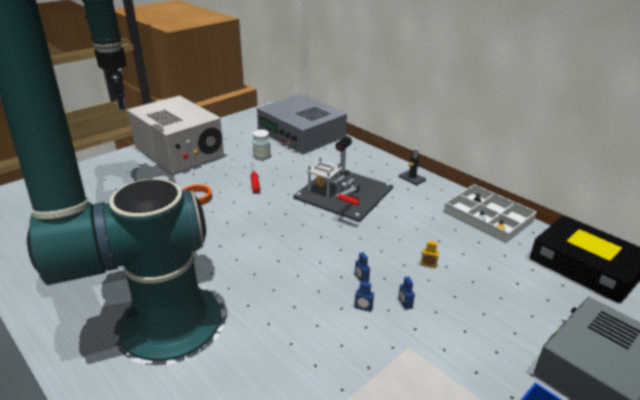

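View pics/top0.png

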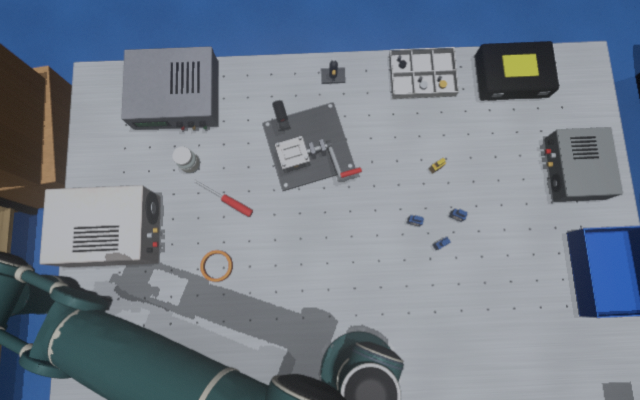

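The side view shows three blue cells at about (row 267, col 362), (297, 364) and (293, 406), the yellow cell at (252, 430) and the lift near (190, 345). The top view shows the blue cells at (220, 415), (214, 458) and (243, 441), yellow at (165, 438), the nest at (153, 292) and the handle at (173, 350).

Run:
```python
from h import *
s=cv2.imread('pics/side0.png');t=cv2.imread('pics/top0.png')
c=lambda im,r,q,w,h,k:cv2.resize(im[r:r+h,q:q+w],None,fx=k,fy=k,interpolation=cv2.INTER_CUBIC)
a=np.vstack([c(t,98,255,114,100,3.5),c(s,235,345,114,86,3.5)[:250]])
b=np.vstack([c(s,130,285,114,100,3.5),c(t,205,395,114,71,3.5)[:250]])
h=min(len(a),len(b));cv2.imwrite('pics/crop.png',np.hstack([a[:h],b[:h]]))
for rc in [(221.5,413.3),(215,455.4),(244.7,437.8)]:
    p=onz('top',rc,0);print(rc,p,np.hypot(*p[:2]))
for rc in [(278.3,359.7),(310.2,359.5),(302.3,408.3)]:
    p=onz('side',rc,0);print(rc,p,np.hypot(*p[:2]))
print(tri((168.5,324.7),(153.5,291.4)),tri((198,347.8),(176.7,354.1)))
for n,rc in(('side',(168.5,324.7)),('top',(152.7,292.4))):print(n,onz(n,rc,.084))
for n,rc in(('side',(198,347.8)),('top',(176.7,354.1))):print(n,onz(n,rc,.0814))
for T in('nest','handle','lens_cell','cam_lift'):
  for n in('side','top'):
    for r in bot.trace(T,n):
        if r['score']>.3:
            m=r['mask'];ys,xs=np.nonzero(m);print(T,n,round(r['score'],2),m.sum(),ys.mean().round(1),xs.mean().round(1),cv2.minAreaRect(np.c_[xs,ys].astype(np.float32)))
            if T!='nest': np.save(f'm_{T}_{n}_{int(xs.mean())}_{int(ys.mean())}.npy',m)
```

```text
(221.5, 413.3) [ 0.41181021 -0.18716658  0.        ] 0.45234829681170785
(215, 455.4) [ 0.42583106 -0.31321567  0.        ] 0.5286172003199229
(244.7, 437.8) [ 0.34025624 -0.25296144  0.        ] 0.4239856160071009
(278.3, 359.7) [ 0.40532117 -0.18777407  0.        ] 0.4467038759736634
(310.2, 359.5) [ 0.32657888 -0.2598478   0.        ] 0.417342364512424
(302.3, 408.3) [ 0.42818375 -0.31826199  0.        ] 0.5335091553554903
(array([0.61388565, 0.15950231, 0.08127433]), np.float64(0.007002430201475577)) (array([ 0.53361784, -0.01448511,  0.09365605]), np.float64(0.005274819092946801))
side [0.61412462 0.1549121  0.084     ]
top [0.61232134 0.15846203 0.084     ]
side [ 0.55058609 -0.0025312   0.0814    ]
top [ 0.53464214 -0.01381861  0.0814    ]
nest side 0.63 360 168.9 323.0 ((322.9773864746094, 169.0633544921875), (31.346548080444336, 16.816818237304688), 19.653823852539062)
nest side 0.45 217 178.7 254.2 ((253.82308959960938, 176.0846405029297), (32.62113571166992, 8.806466102600098), 82.87498474121094)
nest top 0.85 742 152.5 291.7 ((291.69268798828125, 152.14222717285156), (27.
[... 526 characters left out ...]
295.5119934082031), (19.58795738220215, 31.483840942382812), 10.30484676361084)
lens_cell top 0.74 182 214.2 457.9 ((457.81036376953125, 213.77589416503906), (16.807226181030273, 12.080193519592285), 23.198589324951172)
lens_cell top 0.73 165 219.6 414.8 ((415.0, 219.5), (11.0, 16.0), 90.0)
lens_cell top 0.42 124 242.6 441.1 ((440.8970642089844, 242.6617889404297), (7.545937538146973, 16.97835922241211), 59.036251068115234)
cam_lift side 0.75 3835 187.5 340.9 ((339.2906494140625, 188.32098388671875), (74.97210693359375, 82.49176788330078), 48.90049362182617)
cam_lift top 0.62 5717 145.4 307.8 ((309.03839111328125, 138.8076934814453), (90.86320495605469, 82.96968841552734), 74.74488067626953)
```

View pics/crop.png

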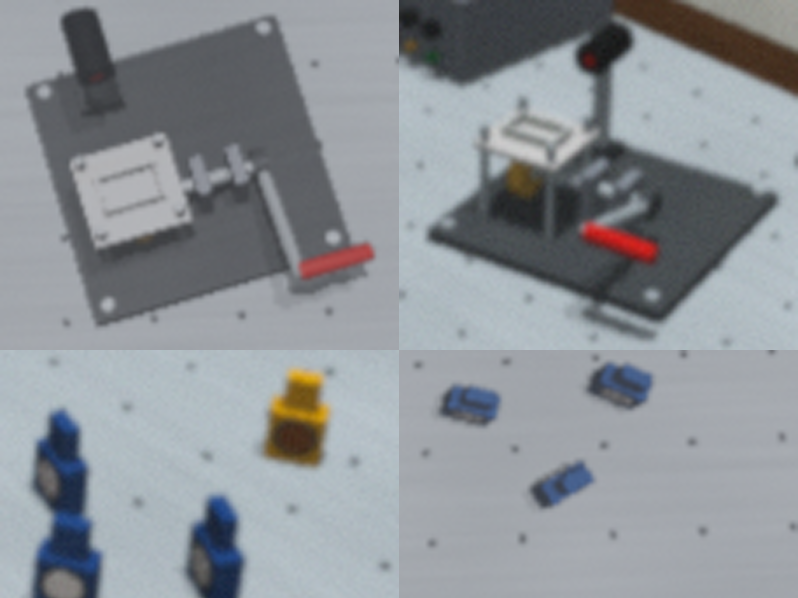

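The crops show the lift with its plate corners clear, the laser on the far (+x) side, and the lever leaning to −x with the red handle at about top (172, 350) and side (199, 349). The lens cell meant is the blue one at top (214, 458), about (0.43, −0.316), which is farthest from the base. Next I fit the poses.

```bash
ls m_*
cat > fit.py <<'E'
from h import *
from scipy.optimize import least_squares, minimize
def R2(a): return np.array([[np.cos(a),-np.sin(a),0],[np.sin(a),np.cos(a),0],[0,0,1]])
def boxpts(x0,x1,y0,y1,z0,z1): return np.array([[x,y,z] for x in(x0,x1) for y in(y0,y1) for z in(z0,z1)])
BODY=boxpts(-.010,.010,-.020,.020,0,.044);TAB=boxpts(-.006,.006,-.012,.012,.044,.072)
def sil(n,p,z=0,k=8):
    m=np.zeros((400*k//1,640*k),np.uint8) if 0 else None
    out=[]
    for B in(BODY,TAB):
        q=proj(n,B@R2(p[2]).T+[p[0],p[1],z])[:,::-1]
        out.append(cv2.convexHull(q.astype(np.float32)))
    return out
def iou(n,p,mask,z=0,k=6):
    ys,xs=np.nonzero(mask);r0,r1,c0,c1=ys.min()-8,ys.max()+9,xs.min()-8,xs.max()+9
    M=cv2.resize(mask[r0:r1,c0:c1].astype(np.uint8),None,fx=k,fy=k,interpolation=cv2.INTER_NEAREST)
    A=np.zeros_like(M)
    for h in sil(n,p,z): cv2.fillConvexPoly(A,(((h[:,0]+.5-[c0,r0])*k)-.5).round().astype(int),1)
    return (A&M).sum()/(A|M).sum()
def fitcell(ms,p0,z=0):
    best=None
    for a in np.radians(np.arange(0,180,15)):
        r=minimize(lambda p:-sum(iou(n,p,m,z) for n,m in ms.items()),[*p0,a],method='Nelder-Mead',options=dict(initial_simplex=np.array([[*p0,a],[p0[0]+.01,p0[1],a],[p0[0],p0[1]+.01,a],[*p0,a+.2]]),maxiter=80))
        if best is None or r.fun<best.fun: best=r
    return best.x,-best.fun
E
python3 - <<'E'
from fit import *
import glob
ms={'side':np.load(glob.glob('m_lens_cell_side_405*')[0]),'top':np.load(glob.glob('m_lens_cell_top_457*')[0])}
p,f=fitcell(ms,[.43,-.315]);print('cell',p,np.degrees(p[2]),f,[iou(n,p,m) for n,m in ms.items()])
for n in ms: q,f=fitcell({n:ms[n]},p[:2]);print(n,q,np.degrees(q[2]),f)
P={'top':[((-.082,.115),(123.7,262.7)),],}
C=[(.142,.115),(.142,-.115),(-.082,-.115),(-.082,.115)]
obs=[('top',[(.142,.115,.012),(.142,-.115,.012),(-.082,-.115,.012),(-.082,.115,.012)],[(123.7,262.7),(102.9,333.6),(168,355.9),(190.9,282.7)]),
('side',[(.142,-.115,.012),(-.082,-.115,.012),(-.082,.115,.012)],[(186.6,393.3),(221.4,360.1),(196.3,293.9)]),
]
def res(p,o=obs): return np.concatenate([(proj(n,np.array(X)@R2(p[2]).T+[p[0],p[1],0])-np.array(y)).ravel() for n,X,y in o])
for o in(obs,obs[:1],obs[1:]):
    r=least_squares(res,[.6,.1,.29],args=(o,));p=r.x;print('lift',p,np.degrees(p[2]),r.fun.round(1))
    for nm,v in(('nest',(0,.055,.084)),('handle',(-.11*np.sin(1.3),-.056-.032,.052+.11*np.cos(1.3)))):
        W=R2(p[2])@v+[p[0],p[1],0];print(nm,W,proj('side',W),proj('top',W))
E
```

```text
m_cam_lift_side_340_187.npy
m_cam_lift_top_307_145.npy
m_handle_side_342_190.npy
m_handle_top_336_161.npy
m_lens_cell_side_361_267.npy
m_lens_cell_side_363_296.npy
m_lens_cell_side_405_293.npy
m_lens_cell_top_414_219.npy
m_lens_cell_top_441_242.npy
m_lens_cell_top_457_214.npyTraceback (most recent call last):
  File "<stdin>", line 4, in <module>
  File "fit.py", line 22, in fitcell
    r=minimize(lambda p:-sum(iou(n,p,m,z) for n,m in ms.items()),[*p0,a],method='Nelder-Mead',options=dict(initial_simplex=np.array([[*p0,a],[p0[0]+.01,p0[1],a],[p0[0],p0[1]+.01,a],[*p0,a+.2]]),maxiter=80))
    res = _minimize_neldermead(fun, x0, args, callback, bounds=bounds,
                               **options)
    fsim[j] = func(sim[j])
              ~~~~^^^^^^^^
    fx = function(np.copy(x), *(wrapper_args + args))
  File "fit.py", line 22, in <lambda>
    r=minimize(lambda p:-sum(iou(n,p,m,z) for n,m in ms.items()),[*p0,a],method='Nelder-Mead',options=dict(initial_simplex=np.array([[*p0,a],[p0[0]+.01,p0[1],a],[p0[0],p0[1]+.01,a],[*p0,a+.2]]),maxiter=80))
                         ~~~^^^^^^^^^^^^^
[... 216 characters left out ...]
0[1],a],[p0[0],p0[1]+.01,a],[*p0,a+.2]]),maxiter=80))
                             ~~~^^^^^^^^^
  File "fit.py", line 17, in iou
    for h in sil(n,p,z): cv2.fillConvexPoly(A,(((h[:,0]+.5-[c0,r0])*k)-.5).round().astype(int),1)
             ~~~^^^^^^^
  File "fit.py", line 10, in sil
    q=proj(n,B@R2(p[2]).T+[p[0],p[1],z])[:,::-1]
      ~~~~^^^^^^^^^^^^^^^^^^^^^^^^^^^^^^
  File "h.py", line 17, in proj
    K,d,R,t=cam(n); return cv2.projectPoints(np.array(X,float).reshape(-1,1,3),cv2.Rodrigues(R)[0],t,K,d)[0][:,0,::-1]
            ~~~^^^
  File "h.py", line 4, in cam
    i=bot.camera_info(n); f=200/np.tan(np.radians(i['vertical_fov'])/2)
ValueError: time passes only in moves, steps and waits
```

```bash
sed -i 's/^def cam/import functools\n@functools.lru_cache\ndef cam/' h.py
sed -i '/^    m=np.zeros((400/d; s/(h\[:,0\]+.5-\[c0,r0\])\*k)-.5).round().astype(int)/(h[:,0]+.5-[c0,r0])*k)-.5).round().astype(np.int32)/' fit.py
cat > a.py <<'E'
from fit import *
import glob
ms={'side':np.load(glob.glob('m_lens_cell_side_405*')[0]),'top':np.load(glob.glob('m_lens_cell_top_457*')[0])}
p,f=fitcell(ms,[.43,-.315]);print('cell',p,np.degrees(p[2]),f,[iou(n,p,m) for n,m in ms.items()])
for n in ms: q,f=fitcell({n:ms[n]},p[:2]);print(n,q,np.degrees(q[2]),f)
obs=[('top',[(.142,.115,.012),(.142,-.115,.012),(-.082,-.115,.012),(-.082,.115,.012)],[(123.7,262.7),(102.9,333.6),(168,355.9),(190.9,282.7)]),
('side',[(.142,-.115,.012),(-.082,-.115,.012),(-.082,.115,.012)],[(186.6,393.3),(221.4,360.1),(196.3,293.9)]),
]
def res(p,o=obs): return np.concatenate([(proj(n,np.array(X)@R2(p[2]).T+[p[0],p[1],0])-np.array(y)).ravel() for n,X,y in o])
for o in(obs,obs[:1],obs[1:]):
    r=least_squares(res,[.6,.1,.29],args=(o,));p=r.x;print('lift',p,np.degrees(p[2]),r.fun.round(1))
    for nm,v in(('nest',(0,.055,.084)),('handle',(-.11*np.sin(1.3),-.056-.032,.052+.11*np.cos(1.3)))):
        W=R2(p[2])@v+[p[0],p[1],0];print(nm,W,proj('side',W),proj('top',W))
E
python3 a.py
```

```text
cell [ 0.4225946  -0.31193763  2.61549359] 149.8567441753858 1.8095904835706687 [np.float64(0.8953335421233949), np.float64(0.9142569414472738)]
side [ 0.41970481 -0.31362125 -0.52002094] -29.795005188576905 0.9434324065196549
top [ 0.42353216 -0.31241154 -0.46176586] -26.457235148527683 0.9294527507620844
lift [0.62578236 0.10235875 0.26050582] 14.925884251196436 [-0.4  0.1 -0.7  0.8  1.   1.3  0.5  0.8 -1.8  0.2 -2.  -0.1 -0.9 -1.6]
nest [0.61161605 0.15550304 0.084     ] [[168.70127346 323.960423  ]] [[152.89333941 293.44314438]]
handle [ 0.54603324 -0.00997225  0.08142487] [[199.69421858 348.61006425]] [[172.87027422 352.51842373]]
lift [0.62622094 0.10461839 0.26148988] 14.982266712879001 [-0.5 -0.7 -0.8  0.   0.8  0.5  0.4  0.1]
nest [0.61200234 0.15774871 0.084     ] [[168.38424827 323.53528591]] [[152.79652963 292.65303506]]
handle [ 0.54658239 -0.00779103  0.08142487] [[199.29778051 348.17225628]] [[172.71572254 351.73988051]]
lift [0.6215006  0.09581998 0.253725  ] 14.537371550378625 [-0.3  1.1 -0.3  0.2  0.3 -1.3]
nest [0.60769497 0.1490591  0.084     ] [[169.92392994 324.507035  ]] [[154.1143976 295.7418815]]
handle [ 0.54099161 -0.01596768  0.08142487] [[201.26294988 348.91805912]] [[174.4988168  354.73011325]]
```

Lens cell: (0.4226, −0.312), yaw −28°. Nest: about (0.612, 0.157, 0.084), yaw 15°. Now moving around the base to the cell.

>>> servo_tool(series=[[0.64,-0.753,0,0,0,-0.0778,0.4],[0.64,-0.753,0,0,0,-0.0778,0.4],[0.64,-0.753,0,0,0,-0.0778,0.4]], newtons=40)

```text
time: 1.4
tool_pos: [0.3305, 0.5191, 0.2312]
tcp_rot: [0.927, 3.002, 0.0]
wrist_force: [0.2, 0.4, 0.1]
width: 0.602
grip_force: 0.0
```

>>> servo_tool(series=[[0.467,-0.867,0,0,0,-0.0778,0.4],[0.467,-0.867,0,0,0,-0.0778,0.4],[0.467,-0.867,0,0,0,-0.0778,0.4]])

```text
time: 1.7
tool_pos: [0.4007, 0.3883, 0.2315]
tcp_rot: [1.287, 2.865, 0.001]
wrist_force: [1.1, -0.3, 0.8]
width: 0.601
grip_force: 0.0
```

>>> servo_tool(series=[[0.2,-0.967,0,0,0,-0.0778,0.4],[0.2,-0.967,0,0,0,-0.0778,0.4],[0.2,-0.967,0,0,0,-0.0778,0.4]])

```text
time: 2.0
tool_pos: [0.4301, 0.2431, 0.2315]
tcp_rot: [1.627, 2.687, 0.001]
wrist_force: [0.7, -0.4, -0.6]
width: 0.604
grip_force: 0.0
```

>>> servo_tool(series=[[0,-0.967,0,0,0,-0.0778,0.4],[0,-0.967,0,0,0,-0.0778,0.4],[0,-0.967,0,0,0,-0.0778,0.4],[0,-0.967,0,0,0,-0.0778,0.4]])

```text
time: 2.4
tool_pos: [0.4297, 0.0955, 0.2315]
tcp_rot: [1.947, 2.463, -0.002]
wrist_force: [0.2, 0.2, 0.6]
width: 0.601
grip_force: 0.0
```

>>> servo_tool(series=[[0,-0.967,0,0,0,-0.0778,0.4],[0,-0.967,0,0,0,-0.0778,0.4],[0,-0.967,0,0,0,-0.0778,0.4],[0,-0.967,0,0,0,-0.0778,0.4]])

```text
time: 2.8
tool_pos: [0.4301, -0.049, 0.2317]
tcp_rot: [2.232, 2.208, -0.001]
wrist_force: [0.1, 0.6, 0.4]
width: 0.602
grip_force: 0.0
```

>>> servo_tool(series=[[-0.024,-0.877,-0.3,0,0,-0.0778,0.4],[-0.024,-0.877,-0.3,0,0,-0.0778,0.4],[-0.024,-0.877,-0.3,0,0,-0.0778,0.4],[-0.024,-0.877,-0.3,0,0,-0.0778,0.4]])

```text
time: 3.2
tool_pos: [0.4256, -0.1784, 0.1845]
tcp_rot: [-2.482, -1.922, 0.003]
wrist_force: [-0.3, 1.1, -0.2]
width: 0.596
grip_force: 0.0
```

>>> servo_tool(series=[[-0.024,-0.877,-0.3,0,0,-0.0778,0.4],[-0.024,-0.877,-0.3,0,0,-0.0778,0.4],[-0.024,-0.877,-0.3,0,0,-0.0778,0.4],[-0.024,-0.877,-0.3,0,0,-0.0778,0.4],[-0.024,-0.877,-0.3,0,0,-0.0778,0.4],[-0.024,-0.877,-0.3,0,0,-0.0778,0.4]])

```text
time: 3.8
tool_pos: [0.4235, -0.3065, 0.1417]
tcp_rot: [-2.696, -1.613, -0.001]
wrist_force: [0.5, -0.9, -0.1]
width: 0.606
grip_force: 0.0
```

Run:
```python
from h import *
s=bot.read_state();R=cv2.Rodrigues(s['tcp_rot'])[0];print(s['tool_pos'],R[:,1],np.degrees(np.arctan2(R[1,1],R[0,1])),R[:,2],s['q'])
c=[]
for n,(r,q) in(('side',(225,345)),('top',(165,400))):
    im=bot.read_camera(n)[:,:,::-1].copy();c.append(cv2.resize(im[r:r+110,q:q+110],None,fx=3.6,fy=3.6,interpolation=cv2.INTER_CUBIC))
cv2.imwrite('pics/pre.png',np.hstack(c))
```

```text
[ 0.42352173 -0.30646835  0.14170454] [ 8.81194091e-01 -4.72754645e-01  1.41852908e-04] -28.213255869661417 [ 4.66086930e-04  5.68709755e-04 -9.99999730e-01] [-6.74540419e-01  5.18141629e-02  2.02105718e+00  8.38767514e-04
  1.06871263e+00 -1.82529919e-01]
```

View pics/pre.png

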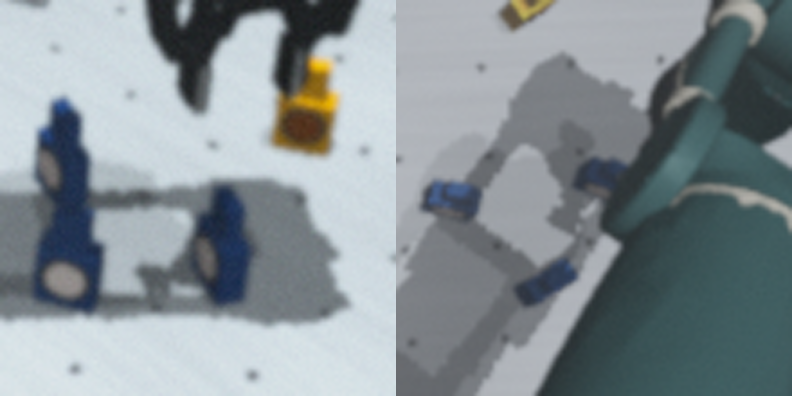

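The side view (left) shows the open fingers at about crop (195, 90) and (290, 80), above the chosen cell at crop (222, 245). The neighbouring cells are clear, so I descend.

>>> servo_tool(series=[[0,-0.03,-0.3,0,0,0,0.4],[0,-0.03,-0.5,0,0,0,0.4],[0,-0.03,-0.62,0,0,0,0.4],[0,-0.03,-0.62,0,0,0,0.4],[0,-0.03,-0.62,0,0,0,0.4]])

```text
time: 4.4
tool_pos: [0.4232, -0.312, 0.049]
tcp_rot: [2.696, 1.612, 0.0]
wrist_force: [0.4, 0.0, -0.5]
width: 0.598
grip_force: 0.0
```

Run:
```python
from h import *
s=bot.read_state();print(s['tool_pos'],s['wrist_force'])
im=bot.read_camera('side')[:,:,::-1].copy();r,q=235,360
cv2.imwrite('pics/pre2.png',cv2.resize(im[r:r+80,q:q+90],None,fx=7,fy=7,interpolation=cv2.INTER_CUBIC))
```

```text
[ 0.42324149 -0.31195535  0.04895861] [ 0.36362883  0.03094323 -0.51674028]
```

View pics/pre2.png

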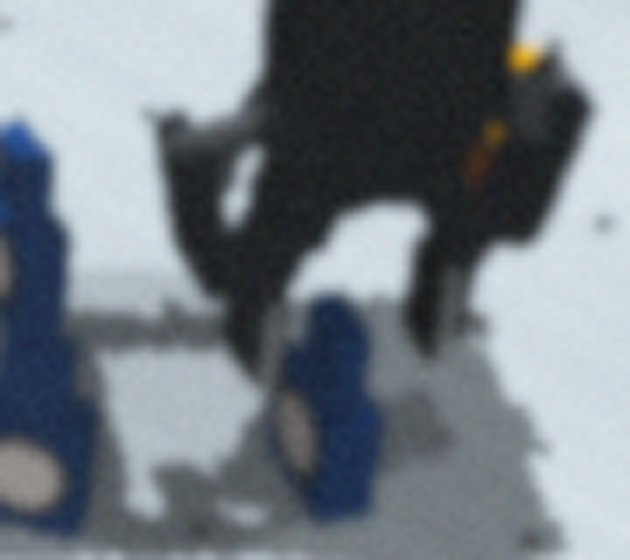

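The side view shows the fingertips at crop (255, 380) and (430, 355), straddling the tab at (340, 320). I close on it.

>>> servo_tool(series=[[0,0,0,0,0,0,1],[0,0,0,0,0,0,1],[0,0,0,0,0,0,1],[0,0,0,0,0,0,1],[0,0,0,0,0,0,1],[0,0,0,0,0,0,1],[0,0,0,0,0,0,1],[0,0,0,0,0,0,1]], newtons=40)

```text
time: 5.25
tool_pos: [0.4233, -0.3131, 0.0493]
tcp_rot: [2.696, 1.61, 0.001]
wrist_force: [-0.7, -0.1, 6.0]
width: 0.127
grip_force: 44.6
```

>>> servo_tool(series=[[0,0,0.15,0,0,0,1],[0,0,0.4,0,0,0,1],[0,0,0.65,0,0,0,1],[0,0,0.8,0,0,0,1],[0,0,0.8,0,0,0,1]])

```text
time: 5.75
tool_pos: [0.4249, -0.3144, 0.1724]
tcp_rot: [2.691, 1.607, 0.004]
wrist_force: [1.4, -0.6, 0.0]
width: 0.13
grip_force: 43.7
```

>>> servo_tool(series=[[0.04,0.1,0,0,0,0.008,1],[0.12,0.3,0,0,0,0.023,1],[0.21,0.54,0,0,0,0.04,1],[0.315,0.783,0,0,0,0.06,1]])

```text
time: 6.15
tool_pos: [0.4684, -0.1926, 0.1655]
tcp_rot: [-2.528, -1.857, 0.003]
wrist_force: [1.0, -1.0, -0.6]
width: 0.131
grip_force: 43.6
```

>>> servo_tool(series=[[0.105,0.261,0,0,0,0.02,1],[0.21,0.522,0,0,0,0.04,1],[0.315,0.783,0,0,0,0.06,1]])

```text
time: 6.45
tool_pos: [0.5157, -0.0748, 0.1655]
tcp_rot: [-2.341, -2.089, 0.004]
wrist_force: [0.5, -0.2, -1.4]
width: 0.131
grip_force: 43.6
```

>>> servo_tool(series=[[0.105,0.261,0,0,0,0.02,1],[0.21,0.522,0,0,0,0.04,1],[0.315,0.783,0,0,0,0.06,1]])

```text
time: 6.75
tool_pos: [0.5627, 0.0424, 0.1653]
tcp_rot: [-2.134, -2.301, 0.005]
wrist_force: [0.3, 0.4, -0.0]
width: 0.131
grip_force: 43.6
```

>>> servo_tool(series=[[0.105,0.261,0,0,0,0.02,1],[0.19,0.48,0,0,0,0.037,1],[0.26,0.65,0,0,0,0.05,1],[0.3,0.745,0,0,0,0.057,1],[0.315,0.783,0,0,0,0.06,1],[0.315,0.783,0,0,0,0.06,1],[0.315,0.783,0,0,0,0.06,1],[0.315,0.783,0,0,0,0.06,1]])

```text
time: 7.55
tool_pos: [0.6113, 0.156, 0.1681]
tcp_rot: [-1.917, -2.489, 0.001]
wrist_force: [0.3, 0.0, -0.6]
width: 0.132
grip_force: 43.6
```

```bash
cat > look.py <<'E'
from fit import *
import sys
s=bot.read_state();p=s['tool_pos'];R=cv2.Rodrigues(s['tcp_rot'])[0]
yaw=np.arctan2(R[1,1],R[0,1]);print(p,np.degrees(yaw),R[:,2],s['wrist_force'],s['width'])
c=[];ms={}
for n,(r,q) in(('side',(110,270)),('top',(90,250))):
    im=bot.read_camera(n)[:,:,::-1].copy()
    for z in bot.trace('lens_cell',n)[:4]:
        ys,xs=np.nonzero(z['mask']);print(n,z['score'],z['mask'].sum(),ys.mean(),xs.mean())
        if xs.mean()<350 and ys.mean()<200: ms[n]=z['mask']
    im=cv2.resize(im[r:r+110,q:q+100],None,fx=4,fy=4,interpolation=cv2.INTER_CUBIC)
    c.append(im)
cv2.imwrite('pics/%s.png'%sys.argv[1],np.hstack(c))
zb=p[2]-.049
for n in ms:
    m=ms[n];f=lambda v:-iou(n,[p[0]+v[0],p[1]+v[1],yaw],m,zb+(v[2] if len(v)>2 else 0))
    r=minimize(f,[0,0],method='Nelder-Mead',options=dict(initial_simplex=[[0,0],[.008,0],[0,.008]]));print(n,'fit offset',r.x,-r.fun)
E
python3 look.py nest1
```

```text
[0.61129514 0.15596492 0.16814861] 14.81012482420121 [-5.01399903e-04 -3.94022816e-04 -9.99999797e-01] [ 0.27507637  0.02986623 -0.63696955] 0.13210613553077422
side 0.82 496 297.2842741935484 363.9778225806452
side 0.69 247 152.1174089068826 325.84615384615387
side 0.68 363 267.42699724517905 362.1818181818182
top 0.47 167 219.7185628742515 415.05988023952096
top 0.41 156 243.3846153846154 440.5192307692308
side fit offset [-0.00111362 -0.00727498] 0.7191057924042217
```

View pics/nest1.png

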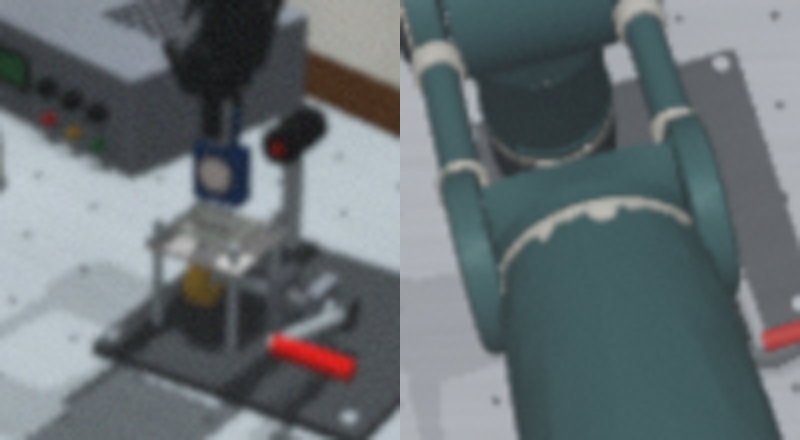

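The side view shows the cell upright over the nest, with its body at crop cols 193–249, rows 142–205. The arm hides the nest in the top view. I now refine the cell-to-nest offset with body and plate silhouettes.

```bash
cat > ref.py <<'E'
from fit import *
def hullmask(n,Bs,p,z,win,k=8):
    r0,r1,c0,c1=win;A=np.zeros(((r1-r0)*k,(c1-c0)*k),np.uint8)
    for B in Bs:
        q=proj(n,B@R2(p[2]).T+[p[0],p[1],z])[:,::-1];h=cv2.convexHull(q.astype(np.float32))[:,0]
        cv2.fillConvexPoly(A,(((h+.5-[c0,r0])*k)-.5).round().astype(np.int32),1)
    return cv2.resize(A.astype(np.float32),(c1-c0,r1-r0),interpolation=cv2.INTER_AREA)
def fitxy(n,Bs,p0,z,soft,win,w=1.):
    # soft: foreground fraction image in window, w: weight (ignore regions)
    f=lambda v:(((cv2.GaussianBlur(hullmask(n,Bs,[p0[0]+v[0],p0[1]+v[1],p0[2]],z,win),(0,0),.7)-soft)**2)*w).sum()
    r=minimize(f,[0,0],method='Nelder-Mead',options=dict(initial_simplex=[[-.004,-.004],[.008,0],[0,.008]],xatol=1e-4));return r.x,r.fun,f([0,0])
E
python3 - <<'E'
from ref import *
yaw=np.radians(15)
PL=[boxpts(-.039,.039,-.041,.041,-.006,0),boxpts(-.016,.016,-.026,.026,0,.010)]
for n,win in(('side',(148,186,300,350)),('top',(132,174,272,314))):
    for tag,soft in(('net',None),('px',None)):
        if tag=='net':
            m=max((r for r in bot.trace('nest',n)),key=lambda r:r['score'])['mask'] if 0 else None
            continue
        im=cv2.imread(f'pics/{n}0.png').astype(float).min(2)[win[0]:win[1],win[2]:win[3]]
        print(n,np.percentile(im,[2,20,50,80,98]))
        for lo,hi in((110,210),(130,200)):
            s=np.clip((im-lo)/(hi-lo),0,1)
            if n=='side':
                g=hullmask(n,PL,[.612,.156,yaw],.084,win);w=cv2.dilate((g>0).astype(np.float32),np.ones((5,5)))
            else: w=1.
            print(n,lo,fitxy(n,PL,[.612,.157,yaw],.084,s,win,w))
# cell body in the side picture
im=bot.read_camera('side')[:,:,::-1].copy();cv2.imwrite('pics/side_hover.png',im)
p=bot.read_state()['tool_pos'];r0,r1,c0,c1=win=(140,166,310,340)
b=im[r0:r1,c0:c1].astype(int)
sat=b[:,:,0]-b[:,:,2]   # blue minus red
np.set_printoptions(linewidth=250)
print(sat[::1,::1])
hull=hullmask('side',[BODY],[p[0],p[1],np.radians(14.8)],p[2]-.049,win);ys,xs=np.nonzero(hull>.5)
print('expected body rows',ys.min()+r0,ys.max()+r0,'cols',xs.min()+c0,xs.max()+c0, 'centroid',(hull.sum(1)@np.arange(r0,r1))/hull.sum(),(hull.sum(0)@np.arange(c0,c1))/hull.sum())
E
```

```text
side [ 37.  81. 159. 178. 196.]
side 110 (array([0.006386  , 0.01288508]), np.float64(111.1427281172582), np.float64(156.63123231994456))
side 130 (array([0.00463195, 0.02920273]), np.float64(138.31875216679867), np.float64(192.80093008916026))
top [ 66.  91. 118. 177. 179.]
top 110 (array([0.00391113, 0.00318164]), np.float64(142.88413576650345), np.float64(177.13183729777631))
top 130 (array([0.00391113, 0.00318164]), np.float64(171.8762015149149), np.float64(203.27422570760118))
[[  5   8   5   8   6   8  10   8   8   8   8   1   5   4   1   5   5  14  21  25  16   9   7   8   6  11  10  13   8  10]
 [  7   8   5   7   9   9   9   7   7   6   5   5   5   3   5   6   7  14  23  25  14   7   9  12  12  15  12  11  13   7]
 [  8   8   8  10   7   8  10  11  10   7   6   1   2   2   4   5   2  13  21  22  17  14  11  13  17  14  12  10  10   4]
 [  9   6   9   7   8   9  10   9   8  10  11   7   4   4   6   5   7  16  24  22  17  13  18  16  18  13  12   4   4   4]
 [  7   4   7   6   9   8   7   9  17  14  16  14  10   7   8  10   9  15  22  23  18  20  17  18  16  14   8   3  -6  -8
[... 1971 characters left out ...]
[ 18  17  15  18  17  15  18  15  10   9  10   7  11  15  17  18  16  23  28  25  21  21  17  17  17  19  17  19  17  16]
 [ 18  17  18  18  16  17  13   9   4   3   2   4   5   2   4   7  11  14  16  20  16  19  19  16  17  16  20  19  18  14]
 [ 19  17  19  18  17  11   9   0   0   0  -3   3   0   2   2   1   2   5   8  13  12  14  16  17  18  19  18  19  16  17]
 [ 15  16  14  15  11   5   4   2   2  -1   0   1   1   0   3   2   2   2   1   5   7  10   9  10  14  14  16  17  13  10]
 [ 14  15  14  10   4   2   2   0  -1   3  -1   1   3   0  -2   0   3   1   0   0   3   2   4   6   9   7  12  13  10   8]]
expected body rows 142 161 cols 317 331 centroid 151.36552284517782 324.1713232077005
```

Run:
```python
from ref import *
def rect(hx,hy,z): return np.array([[hx,hy,z],[-hx,hy,z],[-hx,-hy,z],[hx,-hy,z]])
def edges(p,n,rs):
    return [proj(n,(r@R2(p[2]).T)+[p[0],p[1],.084]) for r in rs]
rs=[rect(.039,.041,0),rect(.016,.026,.010),rect(.013,.023,.010)]
k=8
def panel(f,n,win,p,extra=None):
    r0,r1,c0,c1=win;im=cv2.imread(f)[r0:r1,c0:c1];im=cv2.resize(im,None,fx=k,fy=k,interpolation=cv2.INTER_CUBIC)
    if n: 
        for e,c in zip(edges(p,n,rs) if extra is None else extra,((0,255,0),(255,0,255),(0,0,255))):
            q=((e[:,::-1]+.5-[c0,r0])*k-.5).round().astype(np.int32);cv2.polylines(im,[q],True,c,1)
    return im
p=[.6119,.1566,np.radians(14.95)]
W1=(150,184,303,347);W2=(132,172,271,315)
a=np.hstack([panel('pics/side0.png','side',W1,p)[:270],panel('pics/top0.png','top',W2,p)[:270]])
t=bot.read_state()['tool_pos'];h=np.array([t[0],t[1],np.radians(14.8)]);
B=[cv2.convexHull(proj('side',BODY@R2(h[2]).T+[h[0],h[1],t[2]-.049]).astype(np.float32))[:,0]]
W3=(135,169,303,347);b=np.hstack([panel('pics/side_hover.png','side',W3,h,B)[:270],panel('pics/side0.png',None,W1,p)[:270]])
o=np.vstack([a,b]);print(o.shape);cv2.imwrite('pics/ov.png',o)
# gradient alignment
for n in('side','top'):
    g=cv2.cvtColor(cv2.imread(f'pics/{n}0.png'),cv2.COLOR_BGR2GRAY).astype(np.float32)
    G=cv2.GaussianBlur(np.hypot(cv2.Sobel(g,5,1,0),cv2.Sobel(g,5,0,1)),(0,0),.6)
    def f(v,sel=rs):
        s=0
        for e in edges([p[0]+v[0],p[1]+v[1],p[2]],n,sel):
            for i in range(4):
                q=e[i]+(e[(i+1)%4]-e[i])*np.linspace(.05,.95,20)[:,None]
                s-=cv2.remap(G,q[:,1].astype(np.float32)[None],q[:,0].astype(np.float32)[None],1).mean()
        return s
    for nm,sel in(('all',rs),('plate',rs[:1]),('walls',rs[1:])):
        gr=[(f((x,y),sel),x,y) for x in np.arange(-.01,.0101,.001) for y in np.arange(-.01,.0101,.001)]
        print(n,nm,min(gr),f((0,0),sel))
```

```text
(540, 704, 3)
side all (np.float32(-1652.0549), np.float64(-0.0010000000000000078), np.float64(-0.002000000000000007)) -1616.004
side plate (np.float32(-660.21234), np.float64(-0.003000000000000006), np.float64(-0.003000000000000006)) -626.75415
side walls (np.float32(-1021.30896), np.float64(0.0019999999999999896), np.float64(-0.01)) -989.2499
top all (np.float32(-1531.0875), np.float64(0.002999999999999989), np.float64(0.002999999999999989)) -1272.7874
top plate (np.float32(-941.461), np.float64(0.002999999999999989), np.float64(0.002999999999999989)) -682.12787
top walls (np.float32(-761.85297), np.float64(0.006999999999999987), np.float64(-0.01)) -590.6594
```

View pics/ov.png

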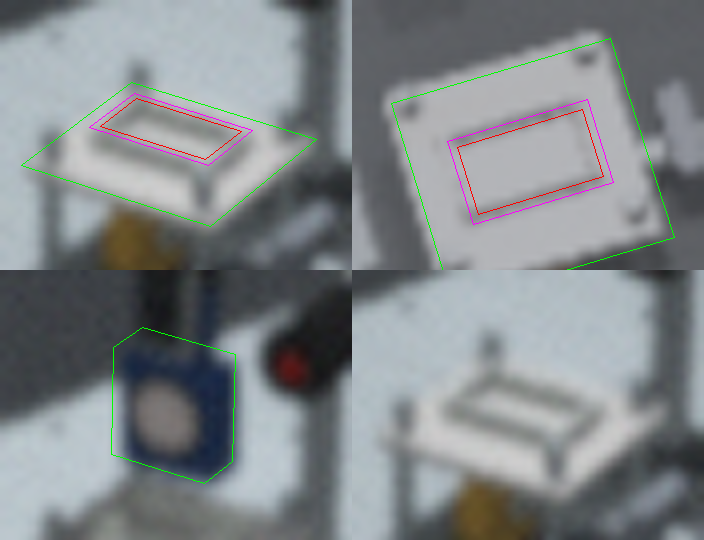

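The overlay shows the side plate outline fitting to within about 1 px. The top outline sits about 1 px low and right, so the top view wants roughly +3 mm in x and y. I now measure the held body in the side view, so cell and nest compare within one camera.

Run:
```python
from ref import *
im=cv2.imread('pics/side_hover.png');g=cv2.cvtColor(im,cv2.COLOR_BGR2GRAY).astype(np.float32)
G=cv2.GaussianBlur(np.hypot(cv2.Sobel(g,5,1,0),cv2.Sobel(g,5,0,1)),(0,0),.6)
t=bot.read_state()['tool_pos'];zb=t[2]-.049
def f(v,dyaw):
    P=np.array([[-.01,.02,.036],[-.01,.02,0],[-.01,-.02,0],[.01,-.02,0],[.01,-.02,.03]])@R2(np.radians(14.8)+dyaw).T+[t[0]+v[0],t[1]+v[1],zb]
    e=proj('side',P);s=0
    for i in range(4):
        q=e[i]+(e[i+1]-e[i])*np.linspace(.05,.95,20)[:,None]
        s-=cv2.remap(G,q[:,1].astype(np.float32)[None],q[:,0].astype(np.float32)[None],1).mean()
    return s
for dy in np.radians([-12,-8,-4,0,4,8]):
    print(np.degrees(dy),min((f((x,y),dy),round(x,4),round(y,4)) for x in np.arange(-.01,.0101,.001) for y in np.arange(-.01,.0101,.001)))
b=im.astype(float);w=np.clip(b[:,:,2]-60,0,80);w[:143]=0;w[160:]=0;w[:,:318]=0;w[:,330:]=0
print(np.round(b[143:163,314:336,2]).astype(int))
sel=(b[:,:,2]>75)&(w>0);n,lab,st,ce=cv2.connectedComponentsWithStats(sel.astype(np.uint8));print(st,ce)
L=np.array([[-.01,0,.022]])@R2(np.radians(14.8)).T+[t[0],t[1],zb];print('expected lens',proj('side',L))
for d in((.001,0,0),(0,.001,0),(0,0,.001)):print(d,proj('side',L+d)-proj('side',L))
```

```text
-12.000000000000002 (np.float32(-1149.5265), np.float64(0.002), np.float64(-0.001))
-8.0 (np.float32(-1166.5144), np.float64(0.001), np.float64(-0.001))
-4.0 (np.float32(-1181.391), np.float64(0.001), np.float64(-0.001))
0.0 (np.float32(-1191.1298), np.float64(0.001), np.float64(-0.001))
4.0 (np.float32(-1200.8354), np.float64(0.001), np.float64(-0.001))
8.0 (np.float32(-1211.8625), np.float64(0.001), np.float64(-0.001))
[[ 62  58  54  61  57  54  45  42  38  34  33  53  60  49  37  55 106 144
  159 170 163 140]
 [ 59  61  65  58  52  52  45  48  47  44  48  55  63  52  45  78 127 156
  173 177 165 121]
 [ 60  62  57  56  49  37  39  46  39  46  55  61  63  47  39  70 117 146
  165 176 162 111]
 [ 58  60  66  59  40  28  30  33  39  48  43  53  48  37  31  49  79 100
  133 163 155 110]
 [ 64  69  72  62  44  25  27  30  33  32  35  35  35  27  28  34  44  61
  106 160 161 119]
 [ 78  84  96  87  59  38  34  48  54  48  43  36  28  26  29  27  26  43
   98 157 167 139]
 [102 127 140 127  86  51  60  74  82  81  70  52  37  32  27  30  27  39
   93 156 176 158]
 [149 163 168 153  99  6
[... 858 characters left out ...]
  47  39  36  34  33  46  75
  127 168 186 188]
 [189 188 183 170 146 108  89  91  97  94  80  75  66  62  51  54  83 120
  152 178 190 190]
 [190 184 172 148 123 106  96 103 106 102 100 102 104 100  94 100 129 155
  177 186 191 186]
 [181 170 155 125 110  97 103 103 109 110 108 114 116 116 124 138 158 174
  182 189 186 187]]
[[     0      0    640    400 255935]
 [   329    144      1      1      1]
 [   318    149      9     11     64]] [[319.49936507 199.5117901 ]
 [329.         144.        ]
 [321.890625   153.21875   ]]
expected lens [[152.73965006 322.38211664]]
(0.001, 0, 0) [[-0.10571917  0.24744788]]
(0, 0.001, 0) [[-0.11916979 -0.23618278]]
(0, 0, 0.001) [[-0.30522985  0.00695732]]
```

>>> servo_tool(series=[[0.007,0.01,-0.08,0,0,0,1],[0.007,0.01,-0.14,0,0,0,1],[0.007,0.01,-0.15,0,0,0,1],[0.007,0.01,-0.163,0,0,0,1],[0.007,0.01,-0.177,0,0,0,1],[0.007,0.01,-0.19,0,0,0,1],[0.007,0.01,-0.19,0,0,0,1],[0.007,0.01,-0.19,0,0,0,1]])

```text
time: 8.6
tool_pos: [0.6128, 0.1588, 0.1398]
tcp_rot: [1.915, 2.491, 0.0]
wrist_force: [-0.6, 0.3, -1.5]
width: 0.129
grip_force: 43.6
```

>>> servo_tool(series=[[0,0,-0.01,0,0,0,1],[0,0,-0.02,0,0,0,1],[0,0,-0.027,0,0,0,1],[0,0,-0.027,0,0,0,1],[0,0,-0.027,0,0,0,1]])

```text
time: 9.1
tool_pos: [0.6128, 0.1587, 0.1357]
tcp_rot: [-1.915, -2.491, 0.0]
wrist_force: [1.3, 1.4, -0.3]
width: 0.131
grip_force: 43.6
```

Run:
```python
from h import *
s=bot.read_state();print(s['tool_pos'],s['wrist_force'],s['torque'])
im=bot.read_camera('side')[:,:,::-1].copy();r,q=135,298
cv2.imwrite('pics/in1.png',cv2.resize(im[r:r+50,q:q+60],None,fx=10,fy=10,interpolation=cv2.INTER_CUBIC))
```

```text
[0.61276823 0.15871485 0.13570307] [ 1.28961762  1.4350984  -0.26917027] [-0.0195858   0.02210897  0.04786963]
```

View pics/in1.png

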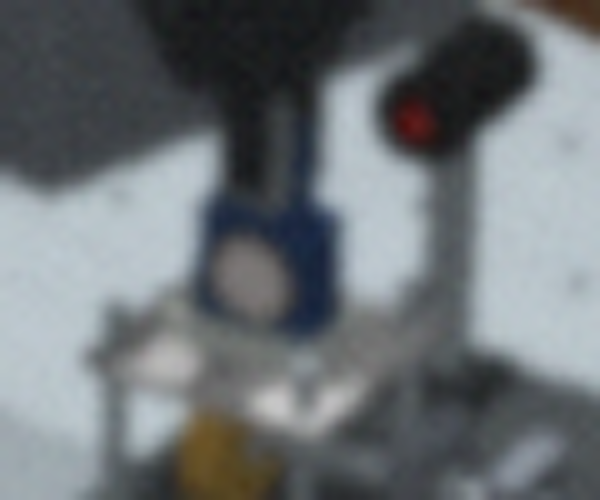

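The side view shows the cell sunk into the nest, with its lower body hidden behind the front wall at about crop (240, 320) and no contact force. I lower it to the floor.

>>> servo_tool(series=[[0,0,-0.007,0,0,0,1],[0,0,-0.013,0,0,0,1],[0,0,-0.018,0,0,0,1],[0,0,-0.018,0,0,0,1],[0,0,-0.018,0,0,0,1]])

```text
time: 9.65
tool_pos: [0.6129, 0.1587, 0.1335]
tcp_rot: [1.914, 2.491, 0.0]
wrist_force: [-1.3, -0.9, 3.1]
width: 0.132
grip_force: 44.1
```

>>> servo_tool(series=[[0,0,0,0,0,0,0.8],[0,0,0,0,0,0,0.6],[0,0,0,0,0,0,0.5],[0,0,0,0,0,0,0.5],[0,0,0,0,0,0,0.5],[0,0,0,0,0,0,0.5],[0,0,0,0,0,0,0.5]])

```text
time: 10.35
tool_pos: [0.6128, 0.1588, 0.133]
tcp_rot: [1.915, 2.491, 0.0]
wrist_force: [0.1, 0.6, -0.7]
width: 0.503
grip_force: 0.0
```

>>> servo_tool(series=[[0,0,0.1,0,0,0,0.5],[0,0,0.3,0,0,0,0.5],[0,0,0.5,0,0,0,0.5],[0,0,0.5,0,0,0,0.5]])

```text
time: 10.75
tool_pos: [0.6165, 0.1596, 0.2154]
tcp_rot: [1.91, 2.485, 0.013]
wrist_force: [1.2, -0.1, 0.9]
width: 0.503
grip_force: 0.0
```

>>> servo_tool(series=[[-0.1,-0.25,0,0,0,0,0.3],[-0.218,-0.552,0,0,0,0,0.3],[-0.218,-0.552,0,0,0,0,0.3]])

```text
time: 11.05
tool_pos: [0.578, 0.0719, 0.2081]
tcp_rot: [1.919, 2.488, -0.005]
wrist_force: [-0.4, 0.8, 0.6]
width: 0.703
grip_force: 0.0
```

>>> servo_tool(series=[[-0.1,-0.25,0,0,0,0,0.3],[-0.218,-0.552,0,0,0,0,0.3],[-0.218,-0.552,0,0,0,0,0.3],[-0.218,-0.552,-0.2,0,0,0,0.3],[-0.218,-0.552,-0.4,0,0,0,0.3],[-0.218,-0.552,-0.55,0,0,0,0.3],[-0.218,-0.552,-0.55,0,0,0,0.3],[-0.218,-0.552,-0.55,0,0,0,0.3]])

```text
time: 11.85
tool_pos: [0.5476, -0.0062, 0.1257]
tcp_rot: [-1.914, -2.491, 0.0]
wrist_force: [-0.5, 0.4, -0.2]
width: 0.7
grip_force: 0.0
```

Run:
```python
from h import *
s=bot.read_state();print(s['tool_pos'],s['wrist_force'],s['width'])
c=[]
for n,(r,q) in(('side',(120,290)),('top',(105,265))):
    im=bot.read_camera(n)[:,:,::-1].copy();c.append(cv2.resize(im[r:r+100,q:q+100],None,fx=4,fy=4,interpolation=cv2.INTER_CUBIC))
    print(n,'handle',[(r['score'],np.round(np.array(r['at'])*S,1)) for r in bot.mark_of('handle',n)])
    print(n,'cell',[(r['score'],np.round(np.array(r['at'])*S,1)) for r in bot.mark_of('lens_cell',n)])
cv2.imwrite('pics/hd.png',np.hstack(c)); print(proj('side',s['tool_pos']),proj('top',s['tool_pos']))
```

```text
[ 0.54759212 -0.00617885  0.1256741 ] [-0.48571543  0.36912057 -0.24766788] 0.6997576389272081
side handle [(0.77, array([197.2, 350.9]))]
side cell [(0.78, array([309. , 361.4])), (0.57, array([171.4, 328.2])), (0.56, array([280.3, 360.9]))]
top handle []
top cell [(0.68, array([150.5, 293.6])), (0.66, array([244.7, 439.9])), (0.58, array([221.8, 409.5]))]
[[185.07068826 348.79895811]] [[168.1309647  352.09793854]]
```

View pics/hd.png

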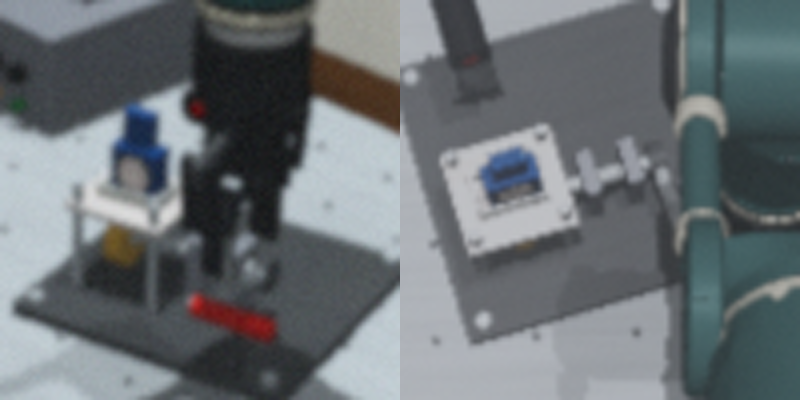

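Both views show the cell standing in the nest, at side crop (140, 165) and top crop (510, 175). The fingers sit above the red handle at side crop (233, 316). I descend and grip the handle.

>>> servo_tool(series=[[0,0,-0.2,0,0,0,0.3],[0,0,-0.34,0,0,0,0.3],[0,0,-0.42,0,0,0,0.3],[0,0,-0.42,0,0,0,0.3],[0,0,-0.42,0,0,0,0.3]])

```text
time: 12.65
tool_pos: [0.5479, -0.0069, 0.0632]
tcp_rot: [1.914, 2.49, 0.001]
wrist_force: [-0.2, -1.2, 0.3]
width: 0.698
grip_force: 0.0
```

>>> servo_tool(series=[[0,0,0,0,0,0,0.6],[0,0,0,0,0,0,0.8],[0,0,0,0,0,0,1],[0,0,0,0,0,0,1],[0,0,0,0,0,0,1],[0,0,0,0,0,0,1],[0,0,0,0,0,0,1]], newtons=40)

```text
time: 13.35
tool_pos: [0.5483, -0.0069, 0.0632]
tcp_rot: [1.914, 2.49, 0.002]
wrist_force: [1.6, -0.1, 4.2]
width: 0.173
grip_force: 39.1
```

>>> servo_tool(series=[[0.01,0.003,0.035,0,0,0,1],[0.022,0.006,0.07,0,0,0,1],[0.036,0.01,0.103,0,0,0,1],[0.051,0.014,0.136,0,0,0,1],[0.068,0.018,0.168,0,0,0,1],[0.086,0.023,0.2,0,0,0,1],[0.107,0.029,0.23,0,0,0,1],[0.128,0.034,0.26,0,0,0,1],[0.151,0.04,0.288,0,0,0,1],[0.174,0.047,0.315,0,0,0,1],[0.2,0.054,0.34,0,0,0,1],[0.226,0.061,0.365,0,0,0,1],[0.226,0.061,0.365,0,0,0,1]])

```text
time: 14.65
tool_pos: [0.5773, 0.0008, 0.1177]
tcp_rot: [-1.91, -2.487, 0.012]
wrist_force: [-10.5, -8.1, 5.4]
width: 0.167
grip_force: 39.1
```

>>> servo_tool(series=[[0,0,0,0,0,0,1],[0,0,0,0,0,0,1],[0,0,0,0,0,0,1]])

```text
time: 14.95
tool_pos: [0.577, 0.0007, 0.1173]
tcp_rot: [-1.91, -2.487, 0.012]
wrist_force: [-11.1, -7.3, 5.7]
width: 0.171
grip_force: 39.1
```

Run:
```python
from h import *
s=bot.read_state();print(s['tool_pos'],s['tcp_rot'],s['wrist_force'],s['torque'])
for n in('side','top'):
    bot.read_camera(n)
    print(n,[(r['score'],np.round(np.array(r['at'])*S,1)) for r in bot.mark_of('handle',n)])
    print(n,'cell',[(r['score'],np.round(np.array(r['at'])*S,1)) for r in bot.mark_of('lens_cell',n)])
```

```text
[0.576983   0.00071746 0.11733803] [-1.91024469 -2.48660074  0.01249053] [-11.0668948   -7.31154086   5.70682699] [-1.28989627  1.90307228  0.09907025]
side [(0.72, array([177.6, 354.6]))]
side cell [(0.81, array([307.9, 361.4])), (0.59, array([279.9, 361.7])), (0.54, array([169.8, 326.3])), (0.38, array([168.6, 322.5]))]
top []
top cell [(0.71, array([244.8, 434.5])), (0.55, array([148.8, 293.3]))]
```

>>> servo_tool(series=[[0.015,0.004,0.042,0,0,0,1],[0.015,0.004,0.042,0,0,0,1],[0.043,0.012,0.065,0,0,0,1],[0.071,0.019,0.087,0,0,0,1],[0.1,0.027,0.106,0,0,0,1],[0.132,0.035,0.125,0,0,0,1],[0.164,0.043,0.141,0,0,0,1],[0.196,0.052,0.157,0,0,0,1],[0.196,0.052,0.157,0,0,0,1],[0.196,0.052,0.157,0,0,0,1]])

```text
time: 16.25
tool_pos: [0.6092, 0.0092, 0.1424]
tcp_rot: [-1.913, -2.49, 0.005]
wrist_force: [-6.6, -5.8, 5.9]
width: 0.172
grip_force: 39.2
```

>>> servo_tool(series=[[0.005,0.001,0.014,0,0,0,1],[0.005,0.001,0.014,0,0,0,1],[0.038,0.01,0.027,0,0,0,1],[0.071,0.019,0.039,0,0,0,1],[0.105,0.028,0.049,0,0,0,1],[0.14,0.037,0.057,0,0,0,1],[0.175,0.047,0.064,0,0,0,1],[0.21,0.056,0.069,0,0,0,1],[0.21,0.056,0.069,0,0,0,1],[0.21,0.056,0.069,0,0,0,1]])

```text
time: 17.25
tool_pos: [0.6418, 0.0177, 0.1533]
tcp_rot: [1.914, 2.491, -0.003]
wrist_force: [-4.8, -5.1, 6.3]
width: 0.165
grip_force: 39.3
```

```bash
cat > ld.py <<'E'
from h import *
s=bot.read_state();print(s['tool_pos'],s['tcp_rot'],s['wrist_force'],s['time'])
a=np.radians(15);d=s['tool_pos'][:2]-[.6128,.1588];print('lift x',d@[np.cos(a),np.sin(a)],'y',d@[-np.sin(a),np.cos(a)],'z',s['tool_pos'][2],'F',s['wrist_force'][:2]@[np.cos(a),np.sin(a)],s['wrist_force'][:2]@[-np.sin(a),np.cos(a)])
im=bot.read_camera('side');cv2.imwrite('pics/up_%.2f.png'%s['time'],im[:,:,::-1])
b=im.astype(int);m=((b[:,:,0]-b[:,:,1])>60);m[:, :310]=0;m[:,400:]=0;m[:130]=0;m[215:]=0
n,l,st,ce=cv2.connectedComponentsWithStats(m.astype(np.uint8));print([(x.tolist(),y.round(1)) for x,y in zip(st[1:],ce[1:]) if x[4]>4])
for x in(-.02,-.01,0,.01):
    z=.052+np.sqrt(.11**2-x*x)
    for y in(-.118,-.088,-.065):
        W=np.array([.6262+.966*x-.2588*y,.1046+.2588*x+.966*y,z]);print(x,y,proj('side',W).round(1))
E
python3 ld.py
```

```text
[0.64178084 0.01768742 0.15325199] [ 1.91426999  2.49093865 -0.00290987] [-4.78097184 -5.07639767  6.34835459] 17.25
lift x -0.0085292831970098 y -0.14380508055712163 z 0.1532519879225193 F -5.931932573851417 -3.6660170435030444
[([356, 156, 6, 3, 16], array([358.5, 157. ])), ([371, 159, 5, 5, 18], array([373. , 161.1]))]
-0.02 -0.118 [[164.1 374.4]]
-0.02 -0.088 [[161.2 364.6]]
-0.02 -0.065 [[159.1 357.3]]
-0.01 -0.118 [[162.2 376. ]]
-0.01 -0.088 [[159.4 366.3]]
-0.01 -0.065 [[157.2 359. ]]
0 -0.118 [[160.6 377.7]]
0 -0.088 [[157.8 368. ]]
0 -0.065 [[155.7 360.6]]
0.01 -0.118 [[159.3 379.2]]
0.01 -0.088 [[156.5 369.6]]
0.01 -0.065 [[154.4 362.3]]
```

>>> servo_tool(series=[[0,0,0.01,0,0,0,1],[0.02,0.005,0.014,0,0,0,1],[0.045,0.012,0.016,0,0,0,1],[0.071,0.019,0.017,0,0,0,1],[0.071,0.019,0.017,0,0,0,1],[0.071,0.019,0.017,0,0,0,1]])

```text
time: 17.9
tool_pos: [0.6513, 0.0203, 0.1544]
tcp_rot: [-1.913, -2.49, 0.006]
wrist_force: [-3.2, -4.4, 2.4]
width: 0.166
grip_force: 39.1
```

```bash
python3 ld.py | head -3
```

```text
[0.65134613 0.02027148 0.15435393] [-1.9132561  -2.48951721  0.00592291] [-3.17083531 -4.36903426  2.38938139] 17.9
lift x 0.001378882563792595 y -0.14378474907094096 z 0.15435392511635843 F -4.193580990993973 -3.3994904614565415
[([358, 154, 6, 4, 17], array([360.2, 155.5])), ([373, 158, 5, 4, 16], array([374.8, 159.5]))]
```

```bash
python3 - <<'E'
import numpy as np
from scipy.optimize import least_squares
P=np.array([(-.1052,.0632),(-.0755,.1173),(-.0422,.1424),(-.0085,.1533),(.0014,.1544)])
for sel in(P,P[1:],P[:4]):
    r=least_squares(lambda c:np.hypot(*(sel-c).T)-.11,[0,.04]);print(r.x,r.fun.round(4))
for x in(-.002,0,.002,.004):print(x,(np.hypot(*(P[1:]-[x,.0444]).T)-.11).round(4))
E
python3 - <<'E'
import cv2,numpy as np
a=cv2.imread('pics/up_17.90.png');cv2.imwrite('pics/fin.png',cv2.resize(a[115:215,290:400],None,fx=6,fy=6,interpolation=cv2.INTER_CUBIC)[:600,:660])
E
```

```text
[0.00429836 0.04355025] [ 0.0012 -0.0013 -0.0008  0.0005  0.0009]
[0.007099 0.044401] [ 0.0002 -0.0003  0.      0.0001]
[0.0039051  0.04296484] [ 0.001  -0.0012 -0.0004  0.001 ]
-0.002 [-0.0065 -0.0041 -0.0009  0.0001]
0 [-0.005  -0.0033 -0.0008  0.    ]
0.002 [-0.0036 -0.0025 -0.0006  0.    ]
0.004 [-0.0021 -0.0017 -0.0004  0.    ]
```

View pics/fin.png

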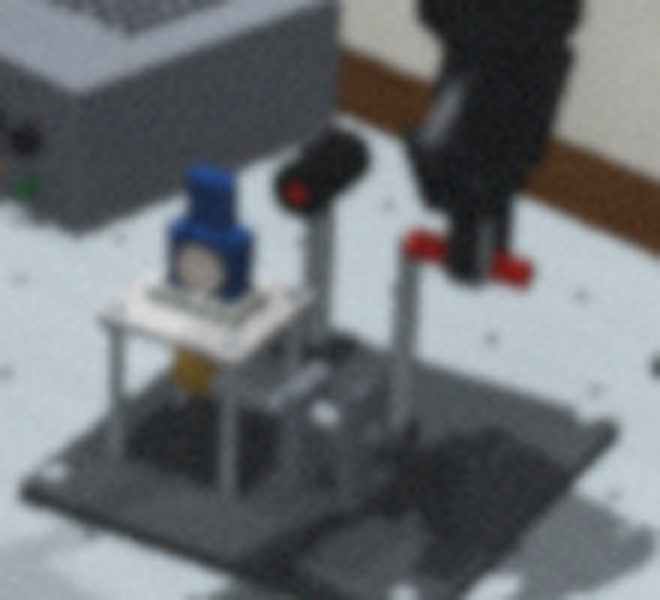

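The view shows the cell upright on the raised nest. The lever rod runs from about crop (412, 250) to (400, 425), close to upright with the fingers on the bar. Next I check the rod's lean against a true vertical numerically.

Run:
```python
from h import *
from scipy.optimize import least_squares
g=cv2.cvtColor(cv2.imread('pics/up_17.90.png'),cv2.COLOR_BGR2GRAY).astype(float)
np.set_printoptions(linewidth=200)
print(g[158:188,350:366].astype(int))
a=np.radians(15)
for th in(-.05,0,.05,.1):
    L=[]
    for r in(.03,.105):
        x=r*np.sin(th);y=-.056;W=np.array([.6262+np.cos(a)*x-np.sin(a)*y,.1046+np.sin(a)*x+np.cos(a)*y,.052+r*np.cos(th)]);L.append(proj('side',W)[0].round(2))
    print(th,L,(L[1][1]-L[0][1])/(L[0][0]-L[1][0]))
# guide rod check
for gx,gy in((-.031,.022),(-.031,.088),(.031,.022)):
    W=[np.array([.6262+np.cos(a)*gx-np.sin(a)*gy,.1046+np.sin(a)*gx+np.cos(a)*gy,z]) for z in(.02,.07)];print(proj('side',W).round(2))
```

```text
[[197 197 199 195 194 177 135  94  79  80  92  97  89  70  45  33]
 [198 196 196 197 195 176 134 100  94 102 128 146 139 105  70  42]
 [195 197 197 196 193 177 135  99  96 116 151 173 169 146  99  62]
 [198 199 198 197 190 170 128  99  93 118 157 184 185 176 139 103]
 [196 198 198 197 184 155 119  97  98 123 169 191 194 190 173 150]
 [197 198 198 194 180 146 110  97  98 125 174 191 198 195 191 184]
 [196 198 198 197 184 149 111  98 101 126 173 192 197 196 197 196]
 [198 200 197 195 185 157 115  97 101 131 170 192 196 195 199 195]
 [198 199 200 198 184 154 118  97 105 132 175 193 197 197 198 199]
 [199 198 198 197 184 146 114 100  99 137 172 192 195 194 193 196]
 [194 198 197 196 181 148 113 102 105 133 176 192 196 194 197 195]
 [194 195 197 196 183 142 110  98 107 139 178 193 196 193 193 193]
 [175 187 192 191 178 140 110  99 109 144 181 192 196 196 195 193]
 [145 159 175 181 166 130 103  99 113 145 180 195 199 195 194 196]
 [103 125 143 150 148 120 102  98 114 149 181 193 194 196 194 194]
 [ 81  92 107 118 113 106 102  97 113 148 176 192 193 193 197 192]
 [ 74  83  86  91  91  91  9
[... 615 characters left out ...]
7  78  80  80  79  81  82]
 [ 64  61  64  65  71  89  96  87  74  74  77  80  81  80  78  83]
 [ 64  69  74  67  73  86  88  76  60  60  76  79  80  82  75  80]
 [ 68  76  79  72  72  78  76  64  51  57  72  79  82  78  75  73]
 [ 71  79  81  72  69  63  65  53  44  51  70  76  73  75  65  61]]
-0.05 [array([179.52, 355.93]), array([157.18, 356.82])] 0.039838854073410306
0 [array([179.29, 356.17]), array([156.4, 357.7])] 0.06684141546526752
0.05 [array([179.08, 356.41]), array([155.71, 358.57])] 0.09242618741976756
0.1 [array([178.9 , 356.65]), array([155.11, 359.42])] 0.11643547709121646
[[194.26 327.12]
 [179.9  327.56]]
[[187.94 308.59]
 [173.74 308.67]]
[[185.27 337.43]
 [171.16 338.04]]
```

Rod slope and circle fit both say about 0.03 rad short of upright, so I nudge 3 mm further and hold.

>>> servo_tool(series=[[0.01,0.003,0,0,0,0,1],[0.02,0.005,0,0,0,0,1],[0.02,0.005,0,0,0,0,1],[0.02,0.005,0,0,0,0,1],[0.02,0.005,0,0,0,0,1]])

```text
time: 18.45
tool_pos: [0.6543, 0.021, 0.1545]
tcp_rot: [-1.913, -2.49, 0.006]
wrist_force: [-3.5, -6.7, 1.6]
width: 0.163
grip_force: 39.1
```

```bash
python3 ld.py | head -3
python3 - <<'E'
from h import *
import glob
g=cv2.cvtColor(cv2.imread(sorted(glob.glob('pics/up_*'))[-1]),cv2.COLOR_BGR2GRAY).astype(float)
for r in(163,165,167,169,171):
    v=g[r,350:366];m=int(v[4:11].argmin())+4;h=(195+v[m])/2
    l=np.interp(-h,-v[2:m+1],np.arange(352,350+m+1));q=np.interp(h,v[m:m+5],np.arange(350+m,355+m));print(r,(l+q)/2)
for r in(178,180,182,184):
    v=g[r,353:361];w=np.clip(v-85,0,None);print(r,(w@np.arange(353,361))/w.sum())
E
```

```text
[0.65431653 0.0210003  0.15452706] [-1.9133684  -2.48959975  0.00571525] [-3.48776474 -6.72205445  1.63887127] 18.45
lift x 0.004436703501775248 y -0.14384956051369446 z 0.1545270639103909 F -5.108717753283549 -5.590306063496335
[([358, 153, 6, 4, 17], array([360.5, 154.8])), ([373, 157, 5, 5, 17], array([375.2, 159.1]))]
163 357.5864661654135
165 357.6601000625391
167 357.4696573751452
169 357.2837837837838
171 357.0333333333333
178 356.4871794871795
180 356.3888888888889
182 356.2916666666667
184 355.94117647058823
```

```bash
python3 -c "
from workcell import bot
print(bot.finish_job())"
```

```text
the job is handed in; nothing more can be done
None
```

The lens cell stands upright in the nest, and the job was handed in at about 18.5 s with the lever held upright (within about 0.03 rad by the side camera); the bystander items were not touched, though I did not check them again at the end.

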